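# Tighten the dust-separator cover crosswise with the fork key

## Task

Two opposite screws on the round dust-separator cover are still loose: their bars lie across instead of pointing at the centre like the tight pair. Pick up the standing fork key (the one with the slotted foot) and use it to tighten them clockwise in two passes, crossing over after each turn: first one about half way, then the opposite one about half way, then in a second pass each fully tight. Keep the fingers and arm off the cover and its screws, and finish with the key standing upright on the bench, let go.

Things in the scene. Friction and masses are not known exactly. Their poses are not given: they have to be found in the camera images.
- key: Fork key, 106 mm tall (sizes in mm), standing. Origin: centre of underside; z up; x along slot and handle. Wooden handle bar 76 (x) x 18 (y) x 22 tall, centre at z 95, on a 16 stem. Steel foot 52 (x) x 44 (y): two 10 walls, 24 slot between, 30 deep, open below and at both ends. Slot set along a screw's bar (within 6 mm, 14 deg), it turns it after 0.26 rad of play. The key with a round foot is not it.
- cover: Round grey pan, 256 mm wide (sizes in mm), fixed, its aluminium cover's flat top at z 50; black hose stub 56 wide, 22 high in the middle. Origin: centre of underside, on the bench; z up. Four bar-headed screws stand 90 mm from the centre: loose screw_a at +x, loose screw_b at -x; the tight, fixed pair at +y and -y, bars pointing at the centre. Bars: 56 long, 10 thick, underside 8 and top 28 above the cover.
- screw_a (a joint): Loose screw at the cover's +x: rad tightened, growing clockwise seen from above; starts at 0 to 0.3, hard stop (fully tight, bar in line with the cover's centre) at 1.8. At value q its bar lies 1.8 - q rad counter-clockwise of that line: loose is about square to it, half way (0.9) about 50 deg. Stiff (0.15 N m), stays where left, does not rise or sink.
- screw_b (a joint): Loose screw at the cover's -x, opposite screw_a, the same in every way: rad tightened, clockwise from above, starts at 0 to 0.3, half way 0.9, hard stop (fully tight, bar in line with the cover's centre) at 1.8; bar 1.8 - q rad counter-clockwise of that line.
Not all that is in view belongs to the job. What is shaped like the key but yellow is not meant.

How it is judged:
By the outcome, as a careful person would: the job done as asked, in the order asked, and still so for the second after the job is handed in, with the robot touching nothing.
It also fails if it takes over 69 s, if anything falls off the work surface, if the arm or the gripper's body presses on something with over 40 N, if the wrist force passes 120 N, or if a joint passes its speed limit or range.

## Robot

A 7-joint arm with a two-finger parallel gripper is mounted at the origin on the work surface. World frame = base frame: x ahead of the robot, y to its left, z up, the work surface at z = 0. Lengths are in m, angles in rad, forces in N, time in s.
With the tool pointing down it reaches from about 0.425 to 0.925 m from the base axis. Payload 6.8 kg.
Tool frame: the origin (TCP) lies at the very end of the fingers, on their centre line; the grasp point (between the pads) lies 19 mm behind it; z points along the fingers, y is the line along which they close (so a half turn about z gives the same grasp; the last joint's range is limited). The gripper opens to 88 mm and grips with 3 to 60 N. Pads are 20 mm wide; open, the fingers measure 115 mm over their backs; the gripper's body (75 mm by 178 mm) begins 61 mm behind the grasp point.
Start: joints at [-1.226, 0.477, 0.022, 1.555, -0.011, 1.109, -0.083], TCP at [0.295, 0.607, 0.223] pointing down, gripper open.
Joint ranges: [-2.96, 2.96], [-0.34, 2.1], [-1.41, 1.46], [0.24, 2.44], [-1.37, 4.51], [0.17, 1.92], [-2.96, 2.96]. Speed limits (rad/s): [2.39, 2.39, 3.14, 3.14, 3.14, 3.14, 3.14].

## Interface

Orientations are given as a unit quaternion [w, x, y, z].
In Python, from rig import bot gives the robot as it stands. Calls block until the motion is done:
- bot.move_ptp(position, orientation): joint-space move of the TCP to a pose.
- bot.move_l(position, orientation=None, max_speed=0.15, until_force=None): straight line of the TCP; orientation=None keeps the orientation; max_speed is the mean speed in m/s. With until_force (N) it stops when the force on the tool has changed by that much, and returns True; else False.
- bot.move_joints(angles): joint-space move.
- bot.move_gripper(opening, squeeze=None): finger opening in m; squeeze is the grip in N (None keeps the last); returns when the fingers have stopped.
- bot.sleep(seconds).
- bot.ik(position, orientation): joint angles nearest the present ones, or None.
- bot.state(): the state.
- bot.snapshot(name): name is "side" or "top" or "wrist"; returns a dict with "img" (480x640x3 uint8, red, green, blue), "intrinsics" (3x3 intrinsics, pixels), "rvec" (rotation vector, rad) and "tvec" (3), from world to camera coordinates, as OpenCV has them. Camera axes: x right, y down, z forward; pixel columns grow to the right and rows downward; lengths in m; the calibration is good to about 2 mm. A picture is of the moment at which its call begins. There is no depth.
A pose or a line that the arm cannot do raises bot.IKError and nothing moves.
- bot.sign_off(): hands the job in; it is judged then, once.
Trained networks look in the newest picture that a camera, given by its name, has taken for a name from the list of things; names that differ only in an ending like _2 or _b are one class to them, and where a whole thing is asked for, a point or a joint stands for the part that bears it (a point fixed in the world has none). Each returns a list of dicts, best first, with "confidence" (0 to 1); they miss things now and then, are a little off and sometimes report something else, mostly with a low value. They report only what shows in the picture. A call takes as long as a camera call. They do not tell look-alikes from the thing itself.
- bot.outline_of(target, camera): "pixels" (480x640 bool, what is visible of it) and "location" ([column, row] in pixels, amid what is visible of it).
The state is a dict: "time": time; "joints": joint angles; "joint_vel": joint speeds; "joint_efforts": joint torques, N m; "ee_pos": TCP position; "tool_rot": TCP orientation; "contact_force": force on the tool from outside, world axes, zero at the start; "wrist_torque": the same for the moment, N m; "gripper_width": finger opening in m; "finger_force": force on a finger pad.
Only numpy, scipy, OpenCV 4.12 (cv2) and the standard library are available. Lean on these libraries where they do the work, as an engineer would, in place of code of your own. Each camera call takes 0.05 s, during which the arm holds its last target. There are 200 camera calls.

## Working session

There is one attempt and no reset: what is moved stays moved. The work goes in short steps, each a Python script; the robot and the scene stay as the last script left them, time stands still between calls to the robot, and variables do not carry over. Pictures are saved under pics/ and viewed, at most 10 in all, crops included, and the job is handed in when it is done.

```bash
ls; mkdir -p pics; cat > h.py <<'E'
import numpy as np, cv2
from rig import bot
def snap(c,fn=None):
    s=bot.snapshot(c)
    if fn: cv2.imwrite('pics/'+fn,s['img'][:,:,::-1])
    return s
def ray(s,px,z):
    R=cv2.Rodrigues(np.array(s['rvec'],float))[0];t=np.array(s['tvec'],float).ravel()
    d=R.T@np.linalg.inv(s['intrinsics'])@np.array([px[0],px[1],1.]);c=-R.T@t
    return c+d*(z-c[2])/d[2]
def proj(s,P):
    return cv2.projectPoints(np.array(P,float).reshape(-1,3),np.array(s['rvec'],float),np.array(s['tvec'],float),np.array(s['intrinsics'],float),None)[0].reshape(-1,2)
E
python3 - <<'E'
from h import *
a=snap('top');b=snap('side')
cv2.imwrite('pics/t.png',a['img'][:,:,::-1]);cv2.imwrite('pics/s.png',b['img'][:,:,::-1])
for c in('top','side'):
  for n in('key','cover','screw_a'):
    for o in bot.outline_of(n,c):print(c,n,o['confidence'],o['location'],o['pixels'].sum())
print(bot.state())
E
```

```text
pics
top key 0.72 [151.7, 211.4] 1603
top key 0.62 [218.7, 187.1] 1429
top cover 0.67 [404.6, 239.8] 18573
top screw_a 0.76 [377.9, 191.4] 260
top screw_a 0.5 [450.8, 277.1] 263
top screw_a 0.47 [406.0, 239.5] 18433
side key 0.74 [289.6, 168.8] 1141
side key 0.66 [318.4, 188.7] 1322
side cover 0.82 [348.7, 318.1] 16501
side screw_a 0.79 [374.9, 264.8] 361
side screw_a 0.61 [322.2, 333.6] 455
{'time': 0.4, 'joints': array([-1.22613313,  0.47714037,  0.02240018,  1.55553941, -0.01148494,
        1.10929308, -0.08310265]), 'joint_vel': array([-0.00171016, -0.00330129,  0.00125812,  0.00013164, -0.0010875 ,
        0.00132853,  0.00170845]), 'joint_efforts': array([-1.13287217e-03, -5.82066286e+01,  1.53105900e+00, -2.72532821e+01,
       -5.44814661e-02,  1.22126241e-02,  7.07231061e-05]), 'ee_pos': array([0.29525673, 0.60692678, 0.22251075]), 'tool_rot': array([-1.58309179e-05,  2.24462005e-01,  9.74482833e-01, -1.24782209e-04]), 'contact_force': array([-0.32361984,  0.92275538,  0.23565188]), 'wrist_torque': array([-0.02525338, -0.02641306,  0.00182056]), 'finger_force': 0.0, 'gripper_width': 0.0879130759180219}
```

View pics/t.png

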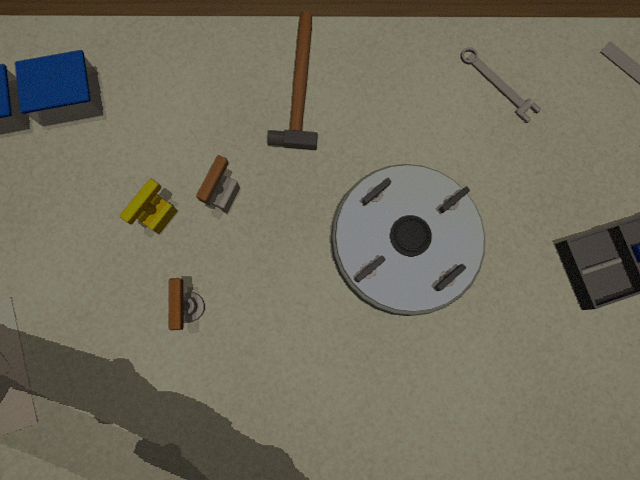

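View pics/s.png

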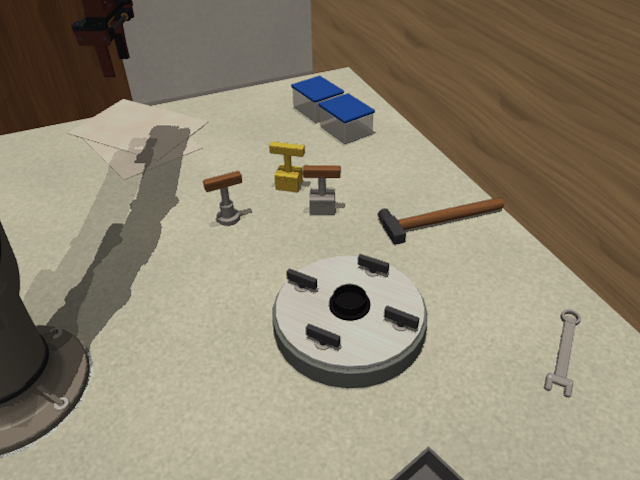

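Candidates in the top view are the wooden handle with slotted foot at (213,179), the yellow look-alike at (150,205) and the round-foot key at (178,304). I choose (213,179). The loose screws are at (376,191) and (449,277); the bars at (454,199) and (370,268) point at the hub (410,237).

```bash
cat > m.py <<'E'
from h import *
a=snap('top');im=a['img'];hsv=cv2.cvtColor(im,cv2.COLOR_RGB2HSV)
def rect(mask,z,nm):
    ys,xs=np.nonzero(mask); P=np.array([ray(a,p,z)[:2] for p in zip(xs,ys)],np.float32)
    (c,s,ang)=cv2.minAreaRect(P*1000); 
    d=np.linalg.svd(P-P.mean(0),full_matrices=False)[2][0]
    print(nm,'mean',P.mean(0).round(4),'rectc',np.round(c,1),np.round(s,1),'yaw',round(float(np.arctan2(d[1],d[0])),3),len(P)); return P
m=(hsv[...,0]<14)&(hsv[...,1]>110)&(hsv[...,2]>60);m2=np.zeros_like(m);m2[150:215,190:245]=m[150:215,190:245]
rect(m2,.106,'handle')
for o in bot.outline_of('key','top'): print(o['location'])
for o in bot.outline_of('cover','top')[:1]:
    mk=o['pixels'].astype(np.uint8);e=cv2.fitEllipse(max(cv2.findContours(mk,0,1)[0],key=len));print('ell',e,ray(a,e[0],.04))
dark=(im.max(2)<75)
for nm,(x,y) in dict(hub=(410,237),L1=(376,191),L2=(449,277),T1=(454,199),T2=(370,268)).items():
    m3=np.zeros_like(m);w=24 if nm=='hub' else 17;m3[y-w:y+w,x-w:x+w]=dark[y-w:y+w,x-w:x+w]
    rect(m3,.072 if nm=='hub' else .078,nm)
E
python3 m.py
python3 - <<'E'
import cv2
i=cv2.imread('pics/t.png')[140:240,100:260];j=cv2.imread('pics/s.png')[120:240,190:350]
i=cv2.resize(i,None,fx=3.5,fy=3.5,interpolation=2);j=cv2.resize(j,(440,330));j=cv2.copyMakeBorder(j,0,20,0,0,0)
i=cv2.resize(i,(350,350))if 0 else i[:350,210:560];cv2.imwrite('pics/c.png',cv2.hconcat([i,j]))
E
```

```text
handle mean [0.6195 0.2205] rectc [617.8 221.1] [17.  74.3] yaw 2.712 234
[217.1, 186.3]
[154.8, 209.3]
ell ((407.3000793457031, 239.64462280273438), (150.44174194335938, 153.85488891601562), 110.88528442382812) [ 0.53016418 -0.09137228  0.04      ]
hub mean [ 0.5311 -0.0897] rectc [530.9 -89.7] [64.8 66.2] yaw 2.757 1341
L1 mean [ 0.6022 -0.0361] rectc [601.7 -36.3] [13.3 60.7] yaw 2.287 262
L2 mean [ 0.4635 -0.1455] rectc [ 464.8 -145.2] [15.7 59.5] yaw 2.241 308
T1 mean [ 0.5876 -0.1597] rectc [ 588.3 -159.8] [14.2 63.5] yaw 2.234 263
T2 mean [ 0.4777 -0.0215] rectc [476.3 -19.6] [12.2 62.7] yaw 2.239 251
```

View pics/c.png

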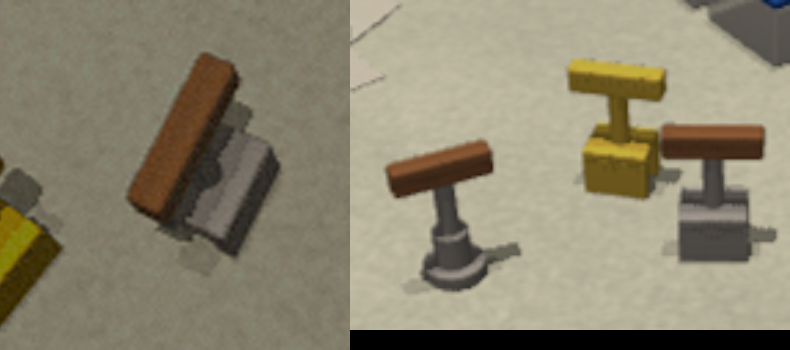

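The crop confirms it: wooden handle with a slotted steel foot. The other two are a round foot and the yellow one. Screw geometry checks out too: pair spacing is about 0.178 m and the tight bars point at the centre. Next I check IK for both yaw branches.

```bash
cat >> h.py <<'E'
def q(y): return np.array([0,np.cos(y/2),np.sin(y/2),0])
KEY=np.array([.618,.221]);KY=2.712
C=np.array([.532,-.0905]);AX=.670
u=np.array([np.cos(AX),np.sin(AX)]);A=C+.09*u;B=C-.09*u
E
python3 - <<'E'
from h import *
for off in(0,-np.pi):
  print(off,'key',bot.ik([*KEY,.076],q(KY+off)))
  for S in(A,B):
    for z in(.13,.24):
     print(S.round(3),z,[ (None if j is None else (j[[0,4,6]].round(2)).tolist()) for j in (bot.ik([*S,z],q(y+off)) for y in(2.3,1.57,1.2,.67,.3))])
E
```

```text
0 key [-0.5295463   0.60606199  0.12765677  1.72366409 -0.09952221  0.8181616
  0.7849127 ]
[ 0.603 -0.035] 0.13 [[-0.37, -0.26, 0.92], [-0.46, -0.35, 0.26], [-0.49, -0.38, -0.08], [-0.54, -0.43, -0.56], [-0.55, -0.44, -0.92]]
[ 0.603 -0.035] 0.24 [[-0.46, -0.21, 0.88], [-0.52, -0.25, 0.19], [-0.55, -0.27, -0.16], [-0.58, -0.3, -0.67], [-0.6, -0.32, -1.02]]
[ 0.461 -0.146] 0.13 [[-0.44, -0.35, 1.27], [-0.53, -0.43, 0.62], [-0.56, -0.46, 0.29], [-0.6, -0.52, -0.19], [-0.63, -0.55, -0.52]]
[ 0.461 -0.146] 0.24 [[-0.55, -0.14, 1.08], [-0.6, -0.16, 0.37], [-0.63, -0.17, 0.01], [-0.67, -0.19, -0.5], [-0.7, -0.2, -0.85]]
-3.141592653589793 key [-0.9130537   0.71584973  0.69934982  1.75142226 -0.57488636  0.88977373
 -1.96060135]
[ 0.603 -0.035] 0.13 [[-0.84, -0.93, -1.64], [-0.84, -0.93, -2.37], [-0.07, -0.02, 2.74], [-0.16, -0.09, 2.27], [-0.22, -0.14, 1.95]]
[ 0.603 -0.035] 0.24 [[-0.87, -0.68, -1.82], [-0.87, -0.68, -2.55], [-0.17, -0.06, 2.78], [-0.25, -0.1, 2.29], [-0.31, -0.13, 1.95]]
[ 0.461 -0.146] 0.13 [[-0.75, -0.79, -1.42], [-0.75, -0.79, -2.15], [-0.75, -0.79, -2.52], [-0.24, -0.21, 2.64], [-0.27, -0.23, 2.28]]
[ 0.461 -0.146] 0.24 [[-0.88, -0.38, -1.79], [-0.88, -0.38, -2.52], [1.16, 0.35, 2.62], [-0.44, -0.12, 2.55], [-0.48, -0.12, 2.19]]
```

```bash
python3 - <<'E'
from h import *
bot.move_ptp([*KEY,.20],q(KY)); 
s=snap('wrist','w1.png');print(bot.state()['time'])
hsv=cv2.cvtColor(s['img'],cv2.COLOR_RGB2HSV)
m=((hsv[...,0]<14)&(hsv[...,1]>110)&(hsv[...,2]>50)).astype(np.uint8)
n,l,st,ce=cv2.connectedComponentsWithStats(m)
for i in range(1,n):
  if st[i,4]>400:
    ys,xs=np.nonzero(l==i);P=np.array([ray(s,p,.106)[:2] for p in zip(xs,ys)],np.float32)
    print(st[i],cv2.minAreaRect(P*1000))
E
```

```text
2.425
[ 314  196   23   99 1446] ((616.457275390625, 222.6936492919922), (15.518023490905762, 73.20592498779297), 65.03721618652344)
[252 362  30  25 496] ((695.6610717773438, 135.55738830566406), (16.981460571289062, 23.631010055541992), 84.04243469238281)
[ 279  426   44   49 1092] ((773.7788696289062, 128.5504150390625), (18.628219604492188, 58.981849670410156), 84.2909927368164)
```

View pics/w1.png

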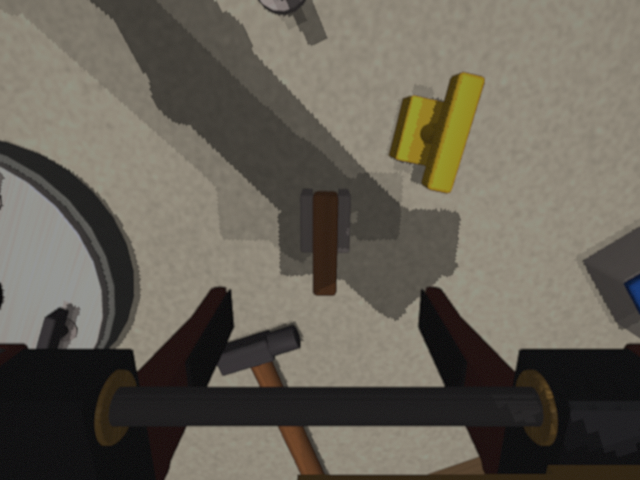

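The handle sits at (325,244), in line with and midway between the fingers. I'll grasp it, lift it and carry it over screw A.

```bash
sed -i 's/^KEY=.*/KEY=np.array([.617,.222]);KY=2.708/' h.py; python3 - <<'E'
from h import *
bot.move_l([*KEY,.076],q(KY),max_speed=.12)
bot.move_gripper(0.005,squeeze=50)
print(bot.state()['gripper_width'],bot.state()['finger_force'])
bot.move_l([*KEY,.19],max_speed=.15)
print(bot.state()['contact_force'],bot.state()['gripper_width'])
bot.move_ptp([*A,.20],q(2.287))
s=snap('wrist');im=s['img'][:,:,::-1].copy();t=snap('top');ti=t['img'][:,:,::-1].copy()
def seg(P,y,z,L=.028): d=np.array([np.cos(y),np.sin(y)])*L; return [[*(P+d),z],[*(P-d),z]]
k=u@np.array([[0,1],[-1,0]])
for S,I in((s,im),(t,ti)):
  for P,y in((A,2.287),(B,2.25),(C+.09*k,AX+np.pi/2),(C-.09*k,AX+np.pi/2)):
    a,b=proj(S,seg(P,y,.078)).astype(int);cv2.line(I,tuple(map(int,a)),tuple(map(int,b)),(0,0,255),1)
  p,=proj(S,[[*C,.072]]);cv2.circle(I,tuple(map(int,p)),3,(0,255,0),1)
cv2.imwrite('pics/w2.png',cv2.hconcat([im[:, :480],cv2.resize(ti[130:330,300:520],(320,290)).copy() if 0 else cv2.copyMakeBorder(cv2.resize(ti[130:330,300:520],(320,290)),0,190,0,0,0)]))
print(bot.state()['time'],bot.state()['ee_pos'])
E
```

```text
0.017722404881906694 49.996681809425354
[-0.87054489  0.43325578 -2.69044259] 0.017415287419063577
6.7 [ 0.60300604 -0.03144144  0.19967407]
```

View pics/w2.png

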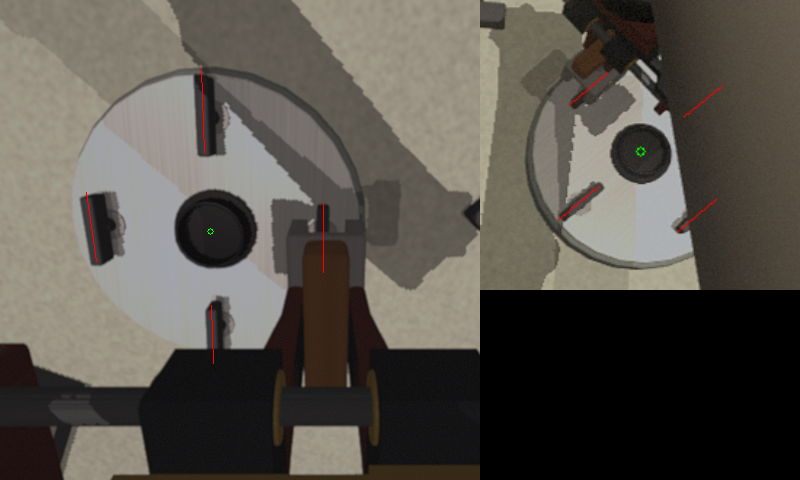

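```bash
python3 - <<'E'
from h import *
bot.sleep(.2);print(bot.state()['ee_pos'],A,bot.state()['time'])
s=snap('wrist','w3.png');im=s['img'];d=im.max(2)<70
for nm,(x,y,w,z) in dict(hub=(216,228,42,.072),B=(97,229,42,.078),T=(205,115,45,.078)).items():
    p0=proj(s,[[*(C if nm=='hub' else B if nm=='B' else C),z]])[0]
    m=np.zeros(d.shape,np.uint8);h=w if nm=='hub' else 22;m[y-w:y+w,x-h:x+h]=d[y-w:y+w,x-h:x+h]
    n,l,st,ce=cv2.connectedComponentsWithStats(m);i=1+st[1:,4].argmax()
    ys,xs=np.nonzero(l==i);P=np.array([ray(s,p,z)[:2] for p in zip(xs,ys)],np.float32);print(nm,st[i],p0,np.round(cv2.minAreaRect(P*1000)[0],1),np.round(cv2.minAreaRect(P*1000)[1:][0],1),cv2.minAreaRect(P*1000)[2])
for y in (2.287,2.0): pass
print(B,C)
E
```

```text
[ 0.6027472  -0.03326745  0.19983717] [ 0.60254395 -0.03461126] 6.9
hub [ 177  189   81   77 5001] [211.98098652 230.32436019] [533.8 -86.6] [64.2 62.3] 41.19502258300781
B [  83  192   35   72 1782] [ 93.41969982 226.89657635] [ 467.6 -142.8] [23.9 57.4] 39.929931640625
T [ 196   70   31   85 1781] [209.78368793 232.36724352] [480.3 -18.4] [20.6 57.8] 35.36445617675781
[ 0.46145605 -0.14638874] [ 0.532  -0.0905]
```

```bash
cat >> h.py <<'E'
ZE=.131;ZH=.185
def T(): s=bot.state();return round(s['time'],2),s['contact_force'].round(1),s['wrist_torque'].round(2),round(s['gripper_width'],4)
def seat(P,y):
    bot.move_l([*P,ZH],q(y),max_speed=.1);bot.sleep(.3)
    r=bot.move_l([*P,ZE],q(y),max_speed=.07,until_force=12);print('seat',r,bot.state()['ee_pos'].round(4),T())
    return r
def turn(P,y0,y1,n=4):
    for y in np.linspace(y0,y1,n+1)[1:]:
        bot.move_l([*P,ZE],q(y),max_speed=.1);print(round(y,2),T())
E
python3 - <<'E'
from h import *
if not seat(A,2.287):
    turn(A,2.287,1.9,2)
E
```

```text
seat False [ 0.6029 -0.0347  0.1314] (8.47, array([-0.5, -0.6, -3.2]), array([-0.04,  0.04, -0.02]), 0.0174)
2.09 (8.82, array([-0. , -0.2, -3.5]), array([0.01, 0.05, 0.02]), 0.0175)
1.9 (9.16, array([ 0.5, -0.1, -2.7]), array([-0.  , -0.11,  0.02]), 0.0175)
```

```bash
python3 - <<'E'
from h import *
bot.sleep(.2);print(T())
turn(A,1.9,1.6,2)
bot.sleep(.2);print(T())
s=snap('wrist','w4.png');b=snap('side')
c=b['img'][220:400,250:450,::-1];cv2.imwrite('pics/w4.png',cv2.hconcat([s['img'][:,:,::-1][:,:450],cv2.copyMakeBorder(cv2.resize(c,(350,315)),0,165,0,0,0)]))
E
```

```text
(9.36, array([ 1.7,  1.1, -3.1]), array([ 0.06, -0.2 ,  0.04]), 0.0176)
1.75 (9.66, array([ 2.3,  0.6, -3. ]), array([ 0.21, -0.57,  0.09]), 0.0174)
1.6 (9.96, array([ 3.8,  2.1, -3.8]), array([ 0.37, -1.2 ,  0.11]), 0.0177)
(10.16, array([ 3.4,  2.5, -5.2]), array([ 0.49, -1.37,  0.15]), 0.0175)
```

View pics/w4.png

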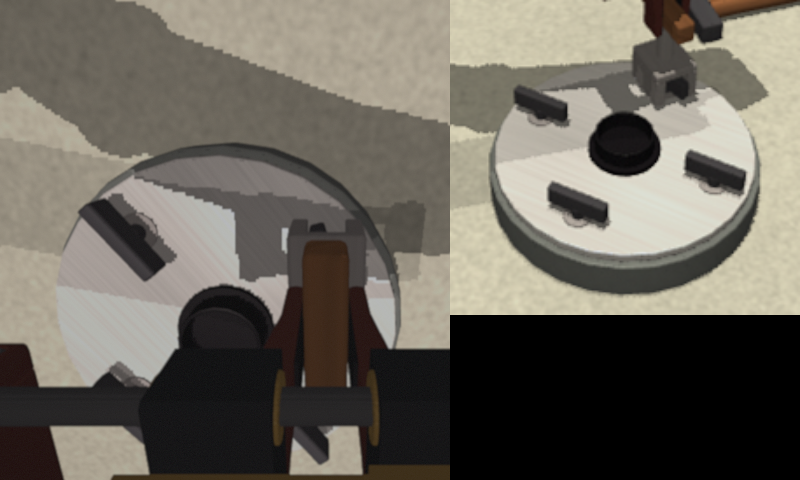

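The wrist view shows the foot over screw A, with the bar end at (318,230) inside the slot. The 0.15 N m torque means it is turning. I'll finish the half turn, back off and lift.

```bash
cat >> h.py <<'E'
def ang(s,P,w=.036):
    """bar yaw at P from dark pixels"""
    im=s['img'];d=(im.max(2)<75).astype(np.uint8)
    c=proj(s,[[*P,.078]])[0];g=np.hypot(*(proj(s,[[P[0]+w,P[1],.078]])[0]-c))
    m=np.zeros(d.shape,np.uint8);cv2.circle(m,tuple(map(int,c)),int(g),1,-1);m&=d
    n,l,st,ce=cv2.connectedComponentsWithStats(m)
    if n<2: return None
    i=1+st[1:,4].argmax();ys,xs=np.nonzero(l==i)
    Q=np.array([ray(s,p,.078)[:2] for p in zip(xs,ys)])
    e=np.linalg.svd(Q-Q.mean(0),full_matrices=False)[2][0]
    return round(float(np.arctan2(e[1],e[0])%np.pi),3),Q.mean(0).round(4),len(Q),np.ptp((Q-Q.mean(0))@e).round(3)
E
python3 - <<'E'
from h import *
turn(A,1.6,1.31,2);bot.sleep(.15);print(T())
turn(A,1.31,1.57,1);print(bot.state()['ee_pos'])
bot.move_l([*A,ZH],max_speed=.1);print(T())
bot.move_ptp([*B,.195],q(2.25));bot.sleep(.2)
s=snap('wrist');t=snap('side');print(bot.state()['ee_pos'],T())
for S in(s,t):print('A',ang(S,A),'B',ang(S,B))
cv2.imwrite('pics/w5.png',cv2.hconcat([s['img'][:,:480,::-1],cv2.copyMakeBorder(cv2.resize(t['img'][220:400,250:450,::-1],(320,288)),0,192,0,0,0)]))
E
```

```text
1.46 (10.55, array([ 5.9,  0.6, -4.2]), array([ 0.42, -1.55,  0.17]), 0.0181)
1.31 (10.84, array([ 5.9,  0.8, -4.5]), array([ 0.36, -1.59,  0.16]), 0.0175)
(10.99, array([ 6.1,  1. , -5.3]), array([ 0.37, -1.58,  0.17]), 0.0175)
1.57 (11.4, array([-0.2, -0. , -3.2]), array([-0.12,  0.07, -0.01]), 0.018)
[ 0.60138921 -0.03522724  0.1306653 ]
(12.09, array([-0.2, -0.1, -4.2]), array([-0.08,  0.05, -0.01]), 0.0178)
[ 0.46212568 -0.14574154  0.19476453] (13.17, array([ 0.1, -0.4, -2.8]), array([-0.03,  0.02,  0.04]), 0.0178)
A (1.529, array([ 0.5968, -0.0371]), 1827, np.float64(0.053)) B (0.566, array([ 0.4646, -0.1516]), 4662, np.float64(0.067))
A (1.481, array([ 0.5967, -0.0502]), 182, np.float64(0.064)) B (2.153, array([ 0.4594, -0.1585]), 475, np.float64(0.057))
```

View pics/w5.png

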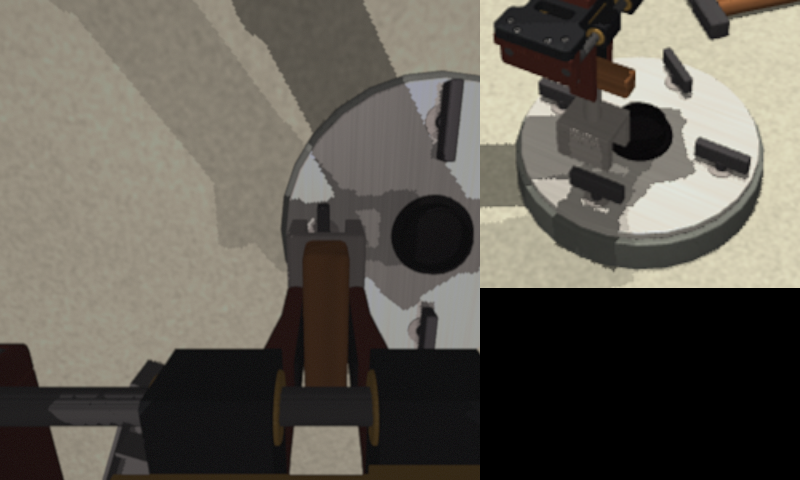

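Screw A now reads about 1.53 rad, so q is about 0.94. Screw B's bar end at (322,217) lines up with the slot. Next is B half way, then the second pass on A.

```bash
python3 - <<'E'
from h import *
if not seat(B,2.25):
    turn(B,2.25,1.32,5);bot.sleep(.15);print(T())
    turn(B,1.32,1.57,1)
    bot.move_l([*B,ZH],max_speed=.1)
    bot.move_ptp([*A,.195],q(1.54));bot.sleep(.2)
    s=snap('wrist');t=snap('top');print(bot.state()['ee_pos'],T())
    for S in(s,t):print('A',ang(S,A),'B',ang(S,B))
    cv2.imwrite('pics/w6.png',s['img'][:,:,::-1])
E
```

```text
seat False [ 0.4618 -0.1465  0.1313] (14.64, array([-0.2, -0.6, -3.1]), array([-0.04,  0.03, -0.  ]), 0.0179)
2.06 (14.97, array([ 0.3,  0.7, -2.7]), array([ 0.04, -0.  , -0.01]), 0.0177)
1.88 (15.31, array([-0. ,  0.8, -2.6]), array([ 0.01, -0.14, -0.04]), 0.0176)
1.69 (15.64, array([ 2.5,  1.2, -3.9]), array([ 0.32, -0.71,  0.11]), 0.0176)
1.51 (15.97, array([ 4.6,  1.7, -3.6]), array([ 0.52, -1.28,  0.14]), 0.0176)
1.32 (16.31, array([ 6.3,  1.6, -5.1]), array([ 0.51, -1.57,  0.17]), 0.0178)
(16.46, array([ 5.6,  1.4, -4.8]), array([ 0.52, -1.54,  0.17]), 0.0173)
1.57 (16.86, array([-0.3,  0.3, -3.7]), array([-0.03,  0.01, -0.04]), 0.0179)
[ 0.60206447 -0.03552442  0.19516511] (18.6, array([ 0.5, -0.8, -3.5]), array([-0.03,  0.09, -0.04]), 0.0179)
A (3.117, array([ 0.6012, -0.0427]), 4400, np.float64(0.061)) B (1.042, array([ 0.4682, -0.1547]), 3120, np.float64(0.079))
A (0.275, array([ 0.6042, -0.0406]), 932, np.float64(0.068)) B (2.976, array([ 0.4721, -0.1169]), 22, np.float64(0.018))
```

View pics/w6.png

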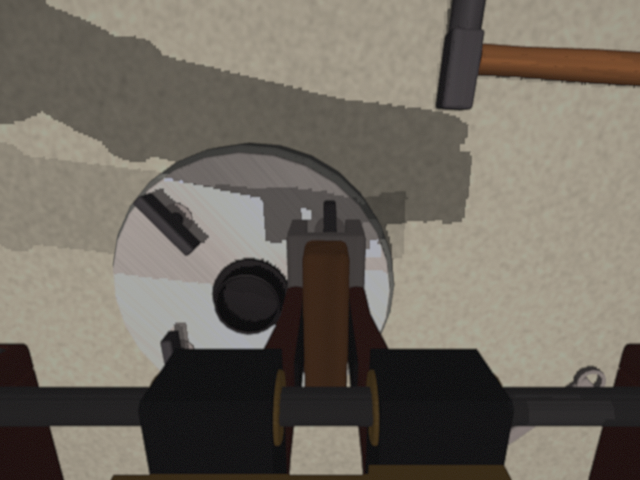

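A's bar end at (329,215) lines up with the slot, and B's bar at (172,345) is about half way. Now the final turns, with torque-checked stops.

```bash
cat >> h.py <<'E'
def tight(P,y0):
    if seat(P,y0): return
    turn(P,y0,.55,4);y=.55
    while y>.12:
        y-=.06;bot.move_l([*P,ZE],q(y),max_speed=.1);bot.sleep(.1);r=T();print(round(y,2),r)
        if r[2][2]>.6: break
    turn(P,y,.67,2)
    bot.move_l([*P,ZH],max_speed=.1)
E
python3 - <<'E'
from h import *
tight(A,1.54)
bot.move_ptp([*B,.195],q(1.55));bot.sleep(.2)
s=snap('wrist');print(ang(s,A),T())
cv2.imwrite('pics/w7.png',s['img'][:,:,::-1])
E
```

```text
seat False [ 0.6029 -0.0347  0.1314] (20.07, array([-0. ,  0.8, -2.6]), array([-0.04,  0.07,  0.01]), 0.0179)
1.29 (20.48, array([ 4.2, -0.2, -2.8]), array([-0.04, -1.14,  0.09]), 0.0177)
1.04 (20.88, array([ 5.7,  0. , -3. ]), array([-0.11, -1.57,  0.18]), 0.0179)
0.8 (21.27, array([ 5.9, -1.1, -4.4]), array([-0.21, -1.61,  0.12]), 0.0178)
0.55 (21.68, array([ 5.1, -1.4, -2.8]), array([-0.58, -1.44,  0.14]), 0.0176)
0.49 (22.02, array([ 5.5, -0.6, -2.8]), array([-0.63, -1.37,  0.2 ]), 0.0178)
0.43 (22.38, array([ 5.1, -2.3, -2.4]), array([-0.95, -1.73,  0.17]), 0.0179)
0.37 (22.73, array([ 6.5, -4.3, -3.9]), array([-1.21, -1.79,  0.73]), 0.018)
0.52 (23.02, array([ 2.2, -1.4, -2.8]), array([-0.66, -0.36,  0.06]), 0.0181)
0.67 (23.32, array([ 0.3,  0.5, -2. ]), array([-0.02,  0.08, -0.02]), 0.0178)
(0.635, array([ 0.5999, -0.0374]), 1769, np.float64(0.06)) (25.15, array([-0.2,  0.2, -2.9]), array([-0.06,  0.05,  0.04]), 0.0179)
```

View pics/w7.png

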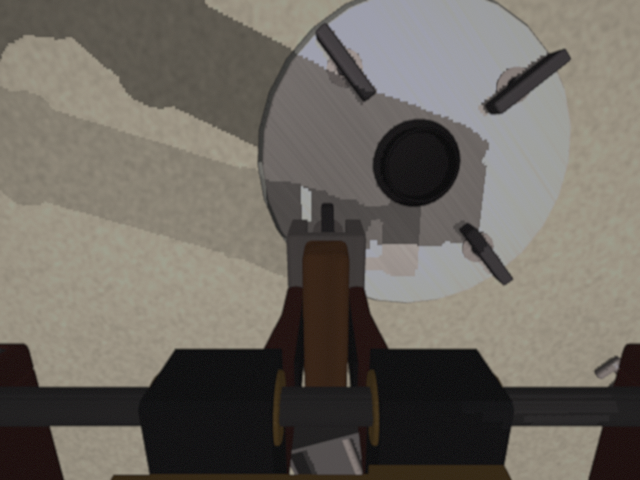

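A is tight: the torque stop rose to 0.73 and its bar at (528,82) points at the hub. B's bar end at (327,215) lines up. I'll tighten B, then stand the key back in its own spot.

```bash
python3 - <<'E'
from h import *
tight(B,1.55)
bot.move_ptp([*C,.23],q(1.6));s=snap('wrist');print('B',ang(s,B),'A',ang(s,A))
bot.move_ptp([*KEY,.16],q(KY));bot.sleep(.2)
r=bot.move_l([*KEY,.072],q(KY),max_speed=.05,until_force=6);print(r,bot.state()['ee_pos'],T())
E
```

```text
seat False [ 0.4617 -0.1465  0.1312] (26.62, array([ 0.4, -0.2, -3.3]), array([-0.09,  0.08,  0.02]), 0.0177)
1.3 (27.02, array([ 4. , -0.2, -2.5]), array([ 0.14, -1.2 ,  0.12]), 0.0174)
1.05 (27.43, array([ 6.7, -0.5, -3.2]), array([ 0.2 , -1.55,  0.16]), 0.0178)
0.8 (27.82, array([ 5.4,  0.4, -3. ]), array([-0.14, -1.56,  0.14]), 0.0175)
0.55 (28.23, array([ 5.6, -2.4, -1.6]), array([-0.54, -1.47,  0.12]), 0.0178)
0.49 (28.57, array([ 5.3, -1.5, -3.1]), array([-0.64, -1.38,  0.17]), 0.0177)
0.43 (28.93, array([ 6.1, -2.5, -4.1]), array([-0.84, -1.54,  0.17]), 0.0174)
0.37 (29.27, array([ 6.1, -3.8, -4.4]), array([-1.27, -1.8 ,  0.73]), 0.0175)
0.52 (29.57, array([ 1.6, -2.1, -1.5]), array([-0.66, -0.44,  0.07]), 0.0174)
0.67 (29.88, array([ 0.5,  0.8, -3.3]), array([-0.05,  0.1 , -0.02]), 0.0177)
B (0.71, array([ 0.4652, -0.1445]), 846, np.float64(0.062)) A (0.657, array([ 0.6049, -0.0338]), 1459, np.float64(0.058))
True [0.6169676  0.22222067 0.07589706] (34.31, array([-0.4,  0.7,  4.5]), array([-0.07,  0.15,  0.04]), 0.0176)
```

```bash
python3 - <<'E'
from h import *
bot.move_gripper(.06);bot.sleep(.2)
bot.move_l([*KEY,.24],max_speed=.1)
bot.move_ptp([.40,.45,.28],q(KY));bot.sleep(.3)
t=snap('top');s=snap('side');print(T())
for S in(t,):print('A',ang(S,A),'B',ang(S,B))
cv2.imwrite('pics/e.png',cv2.hconcat([cv2.resize(t['img'][130:330,150:500,::-1],(450,257)),cv2.resize(s['img'][130:400,190:520,::-1],(350,257))]))
E
```

```text
(38.73, array([ 0. , -0.2, -0.2]), array([0.04, 0.01, 0.01]), 0.0598)
A (0.652, array([ 0.6023, -0.0356]), 324, np.float64(0.057)) B (0.689, array([ 0.4629, -0.1461]), 353, np.float64(0.057))
```

View pics/e.png

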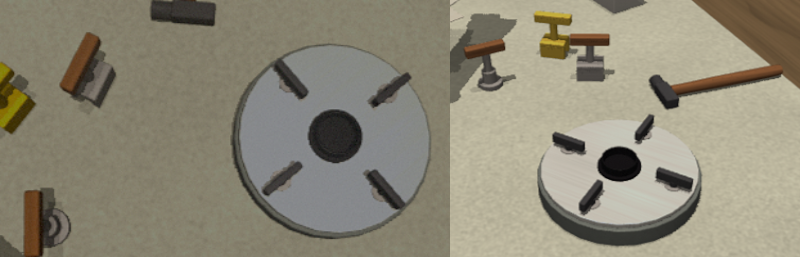

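All four bars point at the hub at (335,135), and the key stands upright and released at (85,70). Handing in.

```bash
python3 -c "
from rig import bot
print(bot.sign_off())"
```

```text
the job is handed in; nothing more can be done
None
```

Both loose screws were tightened in two crossing passes to their hard stops, the fork key is standing upright on the bench and let go, and I handed the job in at about 39 s of the 69 s allowed.

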